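# Release the belt gate through the guard window and send the carrier to the lamp

## Task

On the curing conveyor, reach with the fingertips through the guard window over the broad-paddle release lever and press that lever down to its stop, which sinks the gate in the belt; do not touch the guard, and leave the ball-ended lever beside it alone. Then come out and push the panel carrier along the belt, without lifting it, until it rests against the end stop in front of the lamp hood. Leave the lever down, disturb nothing else, and finish clear of everything.

Things in the scene. Friction and masses are not known exactly. Their poses are not given: they have to be found in the camera images.
- station: Fixed conveyor on an aluminium deck (345 x 650 mm, top 12 mm up). Origin on the table surface under the belt's centre line; y runs along the belt to the black lamp hood (y = 208 to 328 mm, x = +-88 mm, 160 mm high), x across it to the guard. Still green belt, 116 mm wide, top 50 mm above the table, from y = -310 mm, between side rails 16 mm thick with tops at 60 mm. Axis z up.
- gate (a joint): How far the steel gate bar (100 x 8 mm, across the belt at y = -20 mm of the station) has sunk: 0 standing 14 mm above the belt, 0.020 m fully below it. Driven by the release lever in proportion.
- end_stop (a point): Middle of the near face of the steel end stop bar across the belt in front of the hood, at belt height; at y = 190 mm of the station; the bar is 16 mm high.
- guard: Fixed grey sheet-metal guard on the deck beyond the belt, 140 (x) x 188 (y) x 85 mm high, parallel to the station. Origin: centre of its underside. Its 4 mm top (97 mm above the table) has two windows, x = -55 to 30 mm, each 76 mm along y, centred at y = -44 and 44 mm. Under each is one lever, pivot at x = 50 mm, arm towards -x; which lever is where varies.
- release_pad (a point): Centre of the upper face of the release lever's broad flat steel paddle (44 along x, 40 mm along y, 6 mm thick), under the middle of its window. About 6 mm below the guard's top face at the start, 30 mm below it when pressed fully down. The paddle goes straight down apart from a few mm of arc.
- release (a joint): Release lever angle: 0 up as at the start, grows as the paddle is pressed down to 0.36 rad at its stop. Pivot 62.5 mm from the paddle's centre. Stiff friction hinge: about 5 N at the paddle moves it and it stays where it is left. It sinks the gate in proportion, by 20 mm at full travel (gate fully below the belt).
- clutch_ball (a point): Centre of the 20 mm steel ball at the end of the other, thin-rod lever, in the other window, to be left alone.
- clutch (a joint): Angle of the ball-ended lever, 0 at the start; must stay there.
- carrier: Loose steel panel carrier on the belt, 110 (x, across) x 140 mm (y, along), about 0.3 kg, frame 20 mm high, two dark panels, white foam sleeves up to 27 mm high on the side bars. Origin: centre of underside; axes about the station's; 3 mm play to each rail. Starts before the gate. Rear bar's face at y = -70 mm, 20 mm high. Against the end stop its origin is at y = 120 mm of the station.
- tape: Bystander: cardboard ring, 76 mm across, 24 mm high, on the deck right of the guard. Origin: centre of underside.
- jar: Bystander: jar 48 mm across, 60 mm high, on the deck left of the guard. Origin: centre of underside.
- screwdriver: Bystander: screwdriver lying on the table to the left of the station.
- foam_block: Bystander: white foam block 40 x 90 x 35 mm on the deck left of the guard. Origin: centre of underside.
- bottle: Bystander: white bottle 60 mm across, 150 mm high, on the table to the right. Origin: centre of underside.
- wrench: Bystander: wrench lying on the table to the right.
Things that resemble listed ones, but are neither listed nor needed, are in the scene too. Several things have the shape of the carrier; the one meant has the colours described above.

How it is judged:
On the way, in this order (a step that is already met when the one before it is completed fails the run):
1. the release lever is pressed down to its stop, the carrier still before the gate (value of joint release above 0.32 rad and y of carrier in the frame of station below -0.08 m), for 0.2 s.
2. the carrier rests against the end stop (y of carrier in the frame of station between 0.114 and 0.126 m and z of carrier in the frame of station below 0.058 m), for 0.2 s.
At the end, for the whole second after the job is handed in: the release lever is within 0.04 rad of its lower stop, the ball-ended lever is up (under 0.05 rad), and the carrier lies flat and still on the belt within 6 mm of the end stop (all of step 2 and value of joint release above 0.32 rad and value of joint clutch below 0.05 rad and angle between carrier's own z axis and vertical below 0.05 rad and linear speed of carrier below 0.01 m/s); the robot touches nothing.
It fails at once if the robot touches the guard (over 1 N) (contact force between any of the fingers, the arm and guard above 1 N).
It fails at once if the ball-ended lever is moved (value of joint clutch above 0.05 rad).
It fails at once if the carrier is lifted or tipped (z of carrier in the frame of station above 0.06 m or angle between carrier's own z axis and vertical above 0.15 rad).
It fails at once if a bystander is moved more than 30 mm (distance of any of tape, jar, screwdriver, foam_block, bottle, wrench from where it was at the start of the episode above 0.03 m).
It also fails if it takes over 51 s, if anything falls off the work surface, if the arm or the gripper's body presses on something with over 40 N, if the wrist force passes 120 N, or if a joint passes its speed limit or range.

## Robot

A 7-joint arm with a two-finger parallel gripper is mounted at the origin on the work surface. World frame = base frame: x ahead of the robot, y to its left, z up, the work surface at z = 0. Lengths are in m, angles in rad, forces in N, time in s.
With the tool pointing down it reaches from about 0.35 to 0.9 m from the base axis. Payload 8.1 kg.
Tool frame: the origin (TCP) lies between the finger pads; the fingertips stand nose_length ahead of it and the grasp point (between the pads) lies 11 mm behind it (nose_length is the distance from the TCP to the fingertips, in m); z points along the fingers, y is the line along which they close (so a half turn about z gives the same grasp; the last joint's range is limited). The gripper opens to 85 mm and grips with 20 to 120 N. Pads are 22 mm wide; open, the fingers measure 114 mm over their backs; the gripper's body (76 mm by 85 mm) begins 54 mm behind the grasp point. The pads swing forward as they close: fully open they stand 13 mm farther back than shut.
Start: joints at [-1.339, 0.434, 0.025, 1.573, -0.012, 1.134, -0.075], TCP at [0.205, 0.59, 0.239] pointing down, gripper open.
Joint ranges: [-2.62, 2.62], [-0.44, 2.09], [-1.27, 1.32], [0.08, 2.57], [-1.32, 4.46], [0.12, 2], [-2.74, 2.74]. Speed limits (rad/s): [2.22, 2.22, 3.01, 3.01, 3.14, 3.14, 3.14].

## Interface

Orientations are given as a 3x3 rotation matrix whose columns are the frame's x, y, z axes.
In Python, from bench import * gives the robot as it stands. Calls block until the motion is done:
- move_to(position, orientation): joint-space move of the TCP to a pose.
- move_linear(position, orientation=None, v=0.15, threshold=None): straight line of the TCP; orientation=None keeps the orientation; v is the mean speed in m/s. With threshold (N) it stops when the force on the tool has changed by that much, and returns True; else False.
- movej(angles): joint-space move.
- grip(opening, grasp_force=None): finger opening in m; grasp_force is the grip in N (None keeps the last); returns when the fingers have stopped.
- sleep(seconds).
- ik(position, orientation): joint angles nearest the present ones, or None.
- snapshot(name): name is "side" or "top"; returns a dict with "image" (420x560x3 uint8, red, green, blue), "z_map" (420x560 float32, m along the optical axis (not along the pixel's ray), 0 where there is no reading), "fx", "fy", "cx", "cy" (pixels), "D" ([k1, k2, p1, p2, k3] as OpenCV has them; the pictures are not rectified), "extrinsics" (4x4, takes a point from camera to world coordinates). Camera axes: x right, y down, z forward; pixel columns grow to the right and rows downward; lengths in m; the calibration is good to about 2 mm. A picture is of the moment at which its call begins.
A pose or a line that the arm cannot do raises IKError and nothing moves.
- job_done(): hands the job in; it is judged then, once.
Trained networks look in a picture, given as the dict that the camera call returned (one of the last four; its "shot" number tells which), for a name from the list of things; names that differ only in an ending like _2 or _b are one class to them, and where a whole thing is asked for, a point or a joint stands for the part that bears it (a point fixed in the world has none). Each returns a list of dicts, best first, with "p" (0 to 1); they miss things now and then, are a little off and sometimes report something else, mostly with a low value. They report only what shows in the picture. A call takes as long as a camera call. They do not tell look-alikes from the thing itself.
- masks_of(label, picture): "mask" (420x560 bool, what is visible of it) and "bbox" ([left, top, right, bottom] in pixels, round what is visible of it).
Readings, each from a call of its own:
- get_clock(): time.
- get_joint_positions(): joint angles.
- get_qd(): joint speeds.
- get_effort(): joint torques, N m.
- get_tool_pos(): TCP position.
- get_orientation(): TCP orientation.
- get_wrist_force(): force on the tool from outside, world axes, zero at the start.
- get_moment(): the same for the moment, N m.
- get_gripper_width(): finger opening in m.
- get_grip_force(): force on a finger pad.
Only numpy, scipy, OpenCV 4.12 (cv2) and the standard library are available. Lean on these libraries where they do the work, as an engineer would, in place of code of your own. Each camera call takes 0.05 s, during which the arm holds its last target. There are 200 camera calls.

## Working session

There is one attempt and no reset: what is moved stays moved. The work goes in short steps, each a Python script; the robot and the scene stay as the last script left them, time stands still between calls to the robot, and variables do not carry over. Pictures are saved under pics/ and viewed, at most 10 in all, crops included, and the job is handed in when it is done.

```bash
mkdir -p pics; cat > h.py <<'E'
from bench import *
import numpy as np, cv2
def pts(s):
    K=np.array([[s["fx"],0,s["cx"]],[0,s["fy"],s["cy"]],[0,0,1.]])
    h,w=s["z_map"].shape
    u,v=np.meshgrid(np.arange(w,dtype=float),np.arange(h,dtype=float))
    n=cv2.undistortPoints(np.stack([u.ravel(),v.ravel()],1)[:,None],K,np.array(s["D"],float))[:,0]
    z=s["z_map"].ravel()
    P=np.c_[n*z[:,None],z]
    E=np.array(s["extrinsics"])
    P=P@E[:3,:3].T+E[:3,3]
    P[z==0]=np.nan
    return P.reshape(h,w,3)
def save(s,n): cv2.imwrite("pics/"+n,cv2.cvtColor(s["image"],cv2.COLOR_RGB2BGR))
E
python3 - <<'E'
from h import *
import pickle
for n in("top","side"):
    s=snapshot(n); save(s,n+"1.png"); P=pts(s)
    print(n,np.array(s["extrinsics"]).round(3).tolist())
    d={}
    for l in("guard","release_pad","clutch_ball","carrier","station","end_stop"):
        try:
            r=masks_of(l,s)
        except Exception as e: print(l,e); continue
        d[l]=r
        for q in r[:3]:
            print(l,round(q["p"],2),q["bbox"],np.nanmedian(P[q["mask"]],0).round(3))
    pickle.dump((s,d),open(n+"1.pkl","wb"))
print(get_clock(),get_orientation())
try: print(nose_length)
except Exception as e: print(e)
E
```

```text
top [[0.029, -0.99, 0.14, 0.317], [-0.999, -0.031, -0.012, -0.011], [0.017, -0.14, -0.99, 1.197], [0.0, 0.0, 0.0, 1.0]]
guard 0.76 [258.7, 115.4, 330.3, 173.9] [ 0.666 -0.065  0.086]
guard 0.47 [144.8, 116.8, 380.4, 242.4] [0.532 0.075 0.049]
release_pad 0.75 [268.3, 132.1, 283.6, 154.1] [ 0.652 -0.019  0.09 ]
release_pad 0.44 [432.8, 150.4, 469.9, 171.5] [ 0.62  -0.509  0.094]
clutch_ball 0.59 [145.6, 117.5, 380.3, 238.2] [0.532 0.075 0.049]
carrier 0.98 [327.1, 255.6, 388.4, 308.3] [ 0.272 -0.262  0.007]
carrier 0.86 [138.9, 262.8, 195.3, 326.4] [0.21  0.288 0.007]
carrier 0.59 [292.7, 183.9, 349.3, 221.6] [ 0.482 -0.146  0.057]
station 0.69 [145.6, 116.4, 379.9, 238.9] [0.532 0.076 0.049]
end_stop 0.68 [145.9, 117.7, 379.6, 238.3] [0.532 0.075 0.049]
side [[0.952, -0.217, 0.217, 0.16], [-0.307, -0.703, 0.641, -0.947], [0.014, -0.677, -0.736, 1.136], [0.0, 0.0, 0.0, 1.0]]
guard 0.65 [308.0, 173.1, 374.6, 244.3] [ 0.661 -0.074  0.073]
release_pad 0.5 [324.5, 182.9, 343.8, 195.0] [ 0.656 -0.023  0.088]
clutch_ball 0.68 [254.9, 113.7, 266.3, 111.7] [0.575 0.502 0.024]
clutch_ball 0.25 [307.5, 175.0, 372.9, 242.8] [ 0.661 -0.075  0.075]
carrier 0.86 [204.0, 274.3, 253.9, 331.5] [ 0.272 -0.266  0.007]
carrier 0.84 [267.3, 217.9, 319.1, 264.6] [ 0.483 -0.146  0.057]
carrier 0.72 [148.2, 153.4, 199.1, 189.0] [0.214 0.283 0.007]
station 0.66 [220.1, 110.4, 396.8, 305.8] [ 0.516 -0.012  0.048]
end_stop 0.78 [226.1, 111.8, 397.3, 311.8] [ 0.515 -0.009  0.048]
0.7 [[-9.44435570e-01  3.28696599e-01 -3.12016348e-06]
 [ 3.28696599e-01  9.44435570e-01  3.16201387e-06]
 [ 3.98613658e-06  1.96073125e-06 -1.00000000e+00]]
0.008
```

```bash
python3 - <<'E'
import cv2
a=cv2.imread("pics/top1.png")[100:330,120:480]; a=cv2.resize(a,None,fx=2.2,fy=2.2,interpolation=cv2.INTER_CUBIC)
cv2.imwrite("pics/top1c.png",a)
b=cv2.imread("pics/side1.png")[100:330,180:440]; cv2.imwrite("pics/side1c.png",cv2.resize(b,None,fx=2.6,fy=2.6,interpolation=cv2.INTER_CUBIC))
E
```

```text
(no output)
```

View pics/top1c.png

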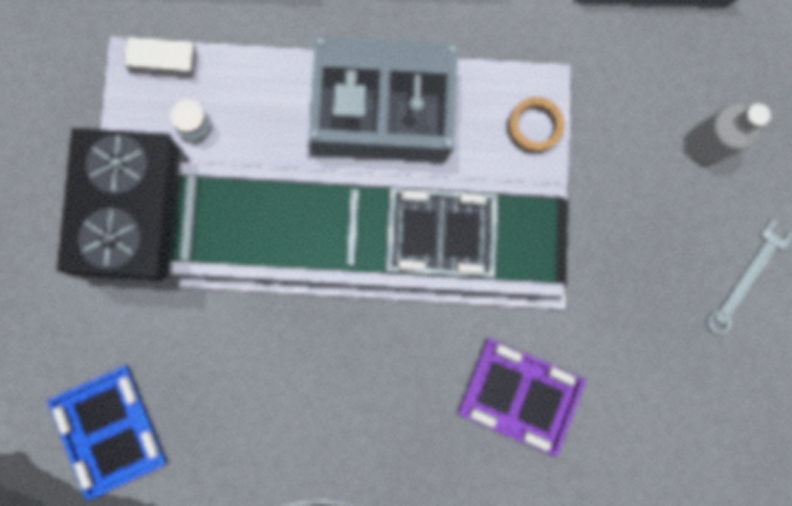

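View pics/side1c.png

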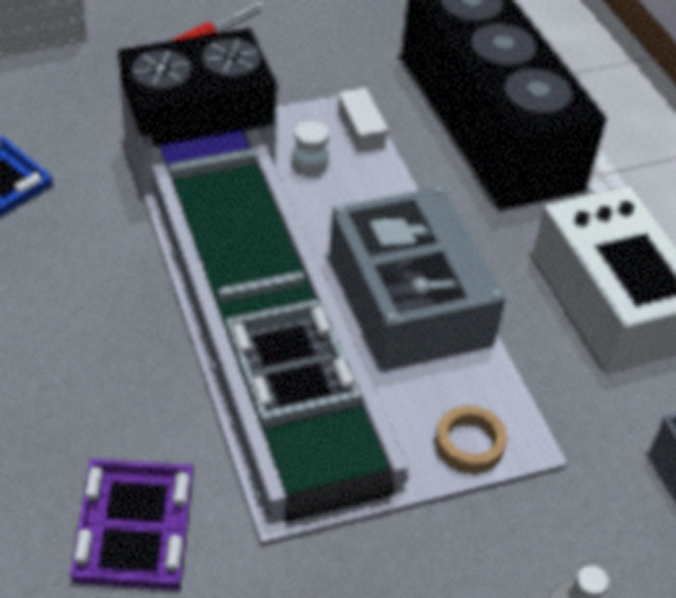

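The top view shows the paddle in the left (+y) window (crop px 348,98) and the ball in the right window (417,98). The silver carrier is on the belt at (442,232), before the gate at (353,226). The blue and purple carriers are decoys on the table. Next I'll fit the guard and belt poses.

```bash
python3 - <<'E'
from h import *
import pickle
for n in("top","side"):
    s,d=pickle.load(open(n+"1.pkl","rb")); P=pts(s); im=s["image"].astype(int)
    x,y,z=P[...,0],P[...,1],P[...,2]
    box=(x>.55)&(x<.78)&(y>-.2)&(y<.08)
    g=box&(abs(z-.097)<.006)
    g=cv2.morphologyEx(g.astype(np.uint8),cv2.MORPH_OPEN,np.ones((2,2)))>0
    print(n,"guard",cv2.minAreaRect(P[g][:,:2].astype(np.float32)*1000), np.median(z[g]))
    gr=(im[...,1]>im[...,0]*1.4)&(im[...,1]>im[...,2]*1.15)&(abs(z-.05)<.012)&(x>.35)&(x<.6)
    print("belt",cv2.minAreaRect(P[gr][:,:2].astype(np.float32)*1000),np.median(z[gr]))
    m=d["release_pad"][0]["mask"]; print("pad",np.nanmedian(P[m],0),[np.nanpercentile(P[m],q,axis=0).round(3) for q in(3,97)])
    c=(d["carrier"][2] if n=="top" else d["carrier"][1])["mask"]
    print("carrier",cv2.minAreaRect(P[c][:,:2].astype(np.float32)*1000))
    # yaw from centreline of green belt
    Q=P[gr][:,:2]; print("line",cv2.fitLine((Q[(Q[:,1]>-.0)]).astype(np.float32),cv2.DIST_L2,0,.01,.01).ravel())
E
```

```text
top guard ((685.3134155273438, -70.29524993896484), (190.25518798828125, 175.12034606933594), 82.54322052001953) nan
belt ((484.5588684082031, -44.3651123046875), (499.1138000488281, 102.58238983154297), 88.27262878417969) 0.04982873140688748
pad [ 0.65217641 -0.01920146  0.09016538] [array([ 0.628, -0.037,  0.083]), array([0.69 , 0.   , 0.096])]
carrier ((478.63751220703125, -144.85610961914062), (135.01011657714844, 114.65707397460938), 83.05291748046875)
line [ 0.09463571 -0.99551195  0.48577753  0.12710537]
side guard ((724.387939453125, -60.22210693359375), (318.53717041015625, 104.39292907714844), 53.82040023803711) nan
belt ((465.18341064453125, 346.4105224609375), (145.9633026123047, 1300.548828125), 3.066390037536621) 0.0495300684525134
pad [ 0.65625557 -0.02312841  0.08834481] [array([ 0.63 , -0.042,  0.077]), array([ 0.695, -0.004,  0.094])]
carrier ((nan, nan), (nan, 0.0), nan)
line [ 0.03516779 -0.9993814   0.4913509   0.08665913]
```

```bash
cat >> h.py <<'E'
th=-0.03
X=np.array([np.cos(th),np.sin(th),0]); Y=np.array([-np.sin(th),np.cos(th),0])
def R(sg=1): # tool z down, tool y = sg*X
    y=sg*X; z=np.array([0,0,-1.]); return np.c_[np.cross(y,z),y,z]
E
python3 - <<'E'
from h import *
import pickle
s0,d=pickle.load(open("top1.pkl","rb")); P=pts(s0); im=s0["image"].astype(int)
gr=(im[...,1]>im[...,0]*1.4)&(im[...,1]>im[...,2]*1.15)&(abs(P[...,2]-.05)<.012)
Q=P[gr][:,:2]; Q=Q[(Q[:,0]>.4)&(Q[:,0]<.56)]
L=[]
for a in np.arange(-.02,.18,.02):
    q=Q[(Q[:,1]>a)&(Q[:,1]<a+.02)]
    if len(q)>20: L.append((a+.01,*np.percentile(q[:,0],[3,97])))
L=np.array(L); print(L.round(3)); print([np.polyfit(L[:,0],L[:,i],1) for i in(1,2)])
grip(0.0)
p=np.array([.651,-.021,.30])
for sg in(1,-1):
    print(sg,ik(p.tolist(),R(sg).tolist()))
q=get_tool_pos(); move_linear([q[0],q[1],.32],v=.2)
sgs=[sg for sg in(1,-1) if ik(p.tolist(),R(sg).tolist()) is not None]
q0=np.array(get_joint_positions())
sg=min(sgs,key=lambda g:abs(np.array(ik(p.tolist(),R(g).tolist()))-q0).max())
print("use",sg)
move_to(p.tolist(),R(sg).tolist())
move_linear([.651,-.021,.15],v=.15)
print(get_tool_pos(),get_clock(),get_wrist_force())
s=snapshot("side"); save(s,"side2.png")
a=cv2.cvtColor(s["image"],cv2.COLOR_RGB2BGR)[130:270,260:440]; cv2.imwrite("pics/side2c.png",cv2.resize(a,None,fx=4,fy=4,interpolation=cv2.INTER_CUBIC))
E
```

```text
[[0.15  0.453 0.54 ]
 [0.17  0.445 0.54 ]]
[array([-0.41130023,  0.51479803]), array([-0.02761659,  0.54432558])]
1 [-0.55775941  0.52811865  0.83358416  1.45728085 -0.39431315  1.32974703
  0.27168648]
-1 [-0.69309474  0.64565146  1.15296535  1.46784013 -0.59101398  1.40931016
 -2.69375049]
use 1
[ 0.65161969 -0.02122793  0.15098008] 5.8417 [0.21818664 0.04727469 0.54012163]
```

View pics/side2c.png

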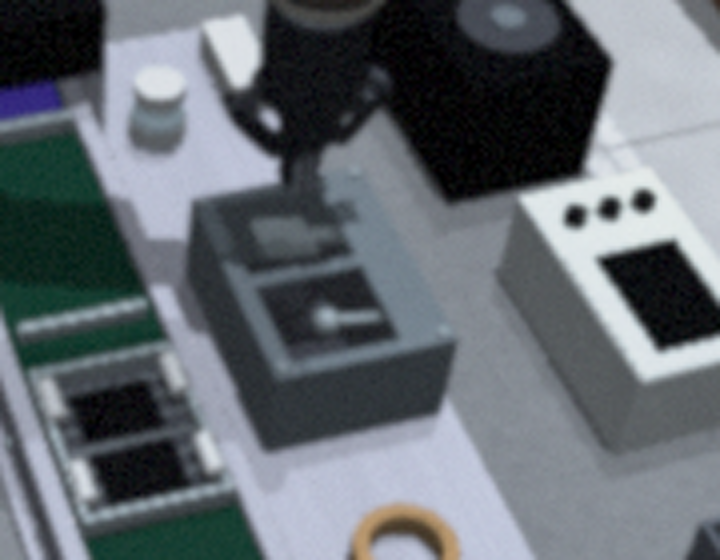

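The tool hovers over the paddle window, with the tips at about crop (305,200) and the paddle at (290,240). The ball is in the other window at (328,318). I'll check that by projection, then press.

```bash
python3 - <<'E'
from h import *
import pickle
s,_=pickle.load(open("side1.pkl","rb"))
K=np.array([[s["fx"],0,s["cx"]],[0,s["fy"],s["cy"]],[0,0,1.]]);T=np.linalg.inv(np.array(s["extrinsics"]))
Q=np.array([[.651,-.021,.143],[.651,-.021,.091],[.651,-.021,.097]])
uv=cv2.projectPoints(Q,cv2.Rodrigues(T[:3,:3])[0],T[:3,3],K,np.array(s["D"],float))[0][:,0]
print("crop px",((uv-[260,130])*4).round())
E
```

```text
crop px [[291. 184.]
 [284. 234.]
 [285. 228.]]
```

```bash
python3 - <<'E'
from h import *
move_linear([.650,-.023,.108],v=.08)
r=move_linear([.650,-.023,.060],v=.025,threshold=20)
print(r,get_tool_pos(),get_wrist_force(),get_clock())
sleep(.4); print(get_tool_pos(),get_wrist_force())
s=snapshot("side"); P=pts(s)
a=cv2.cvtColor(s["image"],cv2.COLOR_RGB2BGR)[130:270,260:440]; cv2.imwrite("pics/side3c.png",cv2.resize(a,None,fx=4,fy=4,interpolation=cv2.INTER_CUBIC))
E
```

```text
True [ 0.65000686 -0.02310968  0.07727138] [-3.73080931  0.75026437 12.27989766] 7.7917
[ 0.65001355 -0.02307963  0.07726913] [-3.66949456  1.34938204 12.30766108]
```

View pics/side3c.png

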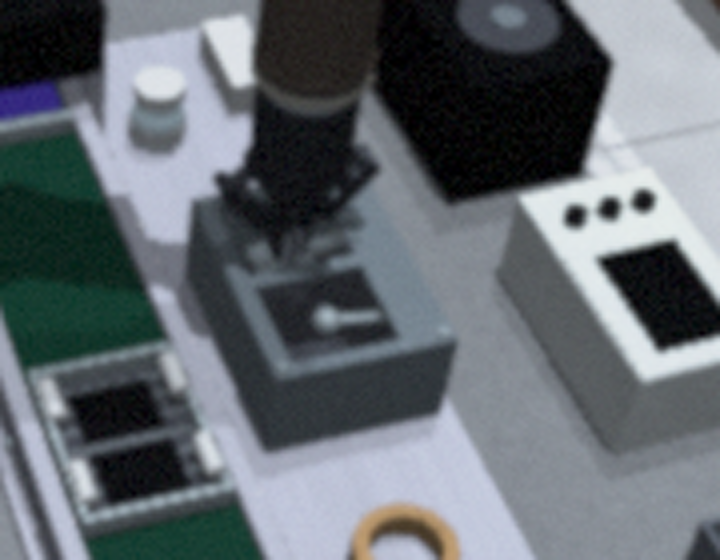

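The gate has disappeared into the belt, and the paddle is down under the fingers. I'll press a little more to be sure it's at the stop, then retreat straight up.

```bash
python3 - <<'E'
from h import *
r=move_linear([.650,-.023,.070],v=.02,threshold=25)
sleep(.4); print(r,get_tool_pos(),get_wrist_force())
p=get_tool_pos(); move_linear([p[0],p[1],.20],v=.1)
print(get_wrist_force(),get_clock())
# over the belt, behind the carrier
move_linear([.476,-.29,.20],v=.25)
grip(.05)
s=snapshot("side"); P=pts(s); save(s,"side4.png")
a=cv2.cvtColor(s["image"],cv2.COLOR_RGB2BGR)[130:330,220:440]; cv2.imwrite("pics/side4c.png",cv2.resize(a,None,fx=3,fy=3,interpolation=cv2.INTER_CUBIC))
t=snapshot("top"); save(t,"top4.png"); P=pts(t)
a=cv2.cvtColor(t["image"],cv2.COLOR_RGB2BGR)[100:260,130:400]; cv2.imwrite("pics/top4c.png",cv2.resize(a,None,fx=2.9,fy=2.9,interpolation=cv2.INTER_CUBIC))
for q in masks_of("release_pad",s)[:2]: print(q["p"],q["bbox"],np.nanmedian(pts(s)[q["mask"]],0))
print(get_tool_pos(),get_clock())
E
```

```text
True [ 0.6500875  -0.02309398  0.07717042] [-4.88532064  1.11539608 14.12560499]
[ 0.63279106 -0.29546444  0.22249074] 10.2667
[ 0.47598475 -0.29003324  0.20001613] 12.375
```

View pics/side4c.png

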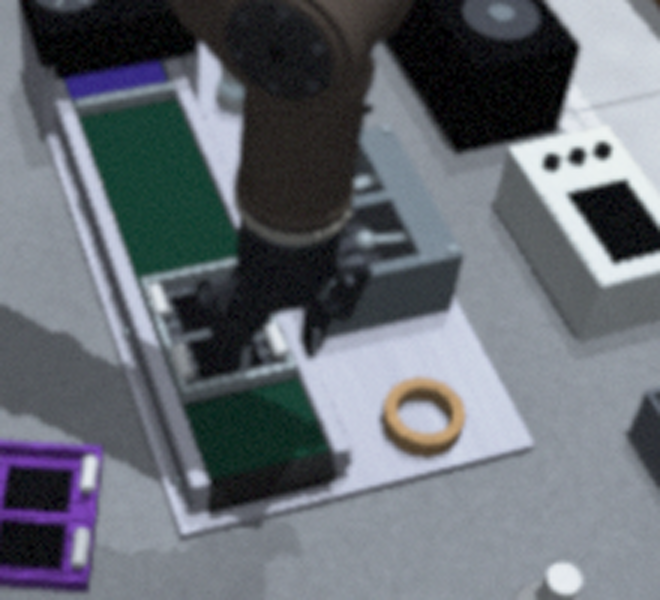

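View pics/top4c.png

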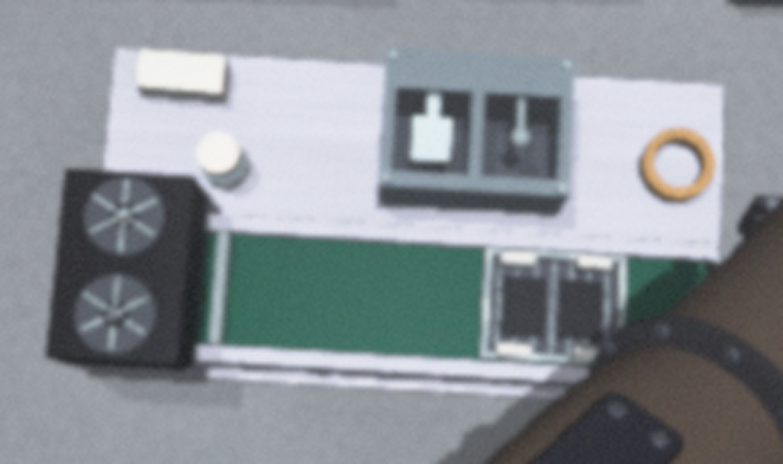

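The lever stayed down and the gate is sunk. The carrier's rear face is at top crop x≈627, with the belt clear to the stop at x≈220. Now I'll go down behind the carrier and push.

```bash
python3 - <<'E'
from h import *
c=np.array([.478,-.145,0])
def on(y,z): 
    q=c+Y*((y-c[1])/Y[1]); return [q[0],q[1],z]
move_linear(on(-.270,.20),v=.15)
move_linear(on(-.270,.085),v=.12)
r=move_linear(on(-.270,.060),v=.04,threshold=6)
print("down",r,get_tool_pos(),get_wrist_force())
if r:
    p=get_tool_pos(); move_linear([p[0],p[1],p[2]+.004],v=.05)
z=get_tool_pos()[2]
r=move_linear(on(-.205,z),v=.06,threshold=15)
print("contact",r,get_tool_pos(),get_wrist_force())
if not r:
    r=move_linear(on(.015,z),v=.06,threshold=15)
    print("push",r,get_tool_pos(),get_wrist_force(),get_clock())
s=snapshot("side"); save(s,"side5.png")
a=cv2.cvtColor(s["image"],cv2.COLOR_RGB2BGR)[100:300,200:420]; cv2.imwrite("pics/side5c.png",cv2.resize(a,None,fx=3,fy=3,interpolation=cv2.INTER_CUBIC))
E
```

```text
down False [ 0.47426022 -0.27012706  0.06001815] [0.43143315 0.78469921 0.50858798]
contact False [ 0.47619163 -0.20529071  0.06007103] [ 0.19992586  0.14546739 -0.02308656]
push False [0.48277444 0.01493826 0.06001033] [ 0.69746793 -1.64149866 -0.10992856] 19.5917
```

View pics/side5c.png

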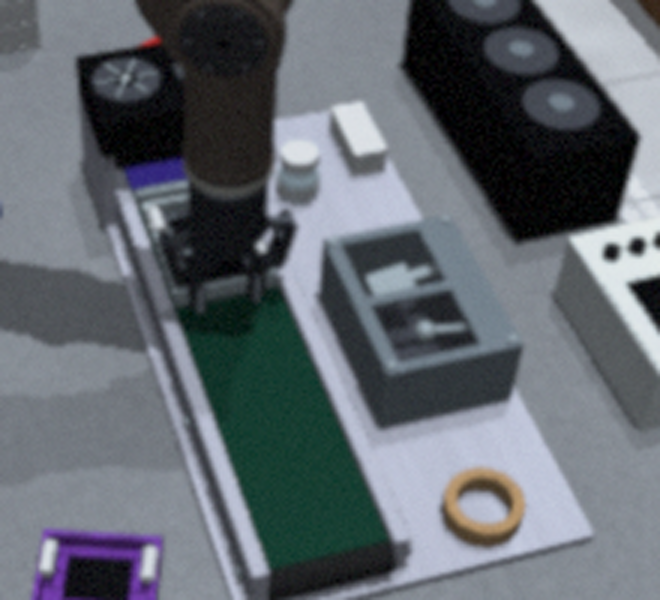

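The carrier slid flat along the belt. Its front edge is a little short of the end stop (crop ~(165,200)), and the fingers are at its rear bar. I'll close the rest slowly against a force threshold.

```bash
python3 - <<'E'
from h import *
c=np.array([.478,-.145,0])
def on(y,z): 
    q=c+Y*((y-c[1])/Y[1]); return [q[0],q[1],z]
r=move_linear(on(.080,.060),v=.025,threshold=8)
sleep(.3)
print("stop",r,get_tool_pos(),get_wrist_force(),get_clock())
p=get_tool_pos()
move_linear(on(p[1]-.06,.060),v=.08)
move_linear(on(p[1]-.06,.30),v=.15)
move_linear([.42,-.25,.30],v=.2)
s=snapshot("top"); save(s,"top6.png"); P=pts(s)
a=cv2.cvtColor(s["image"],cv2.COLOR_RGB2BGR)[100:260,130:400]; cv2.imwrite("pics/top6c.png",cv2.resize(a,None,fx=2.9,fy=2.9,interpolation=cv2.INTER_CUBIC))
print(get_wrist_force(),get_clock())
E
```

```text
stop True [0.48296323 0.03002628 0.05963818] [ 4.81775524e-05  5.29536166e-01 -4.78656610e-01] 20.9667
[-0.2560285  -0.28758347 -0.391131  ] 24.9583
```

View pics/top6c.png

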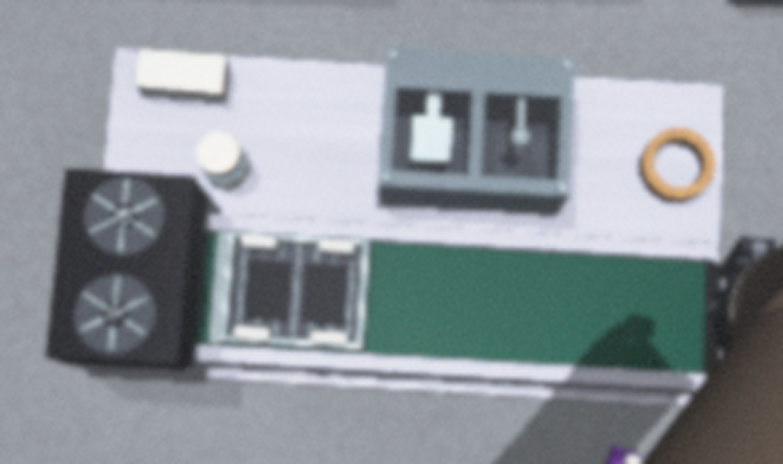

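The picture has the carrier's rear at x≈368 and the stop face at ≈229, so it looks seated. The residual force after the stop was near zero, though, so I'll repeat the push gently to confirm.

```bash
python3 - <<'E'
from h import *
c=np.array([.478,-.145,0])
def on(y,z): 
    q=c+Y*((y-c[1])/Y[1]); return [q[0],q[1],z]
move_linear(on(-.02,.20),v=.25)
move_linear(on(-.02,.060),v=.12)
move_linear(on(.015,.060),v=.06,threshold=15)
r=move_linear(on(.060,.060),v=.02,threshold=12)
print("stop",r,get_tool_pos(),get_wrist_force(),get_clock())
sleep(.3); print(get_tool_pos(),get_wrist_force())
p=get_tool_pos()
move_linear(on(p[1]-.05,.060),v=.08)
move_linear(on(p[1]-.05,.22),v=.15)
move_linear([.43,-.20,.25],v=.25)
s=snapshot("top"); save(s,"top7.png")
a=cv2.cvtColor(s["image"],cv2.COLOR_RGB2BGR)[165:245,180:280]; cv2.imwrite("pics/top7c.png",cv2.resize(a,None,fx=7,fy=7,interpolation=cv2.INTER_CUBIC))
print(get_clock())
E
```

```text
stop True [0.48301514 0.03011012 0.05981999] [ 1.39811609 -2.44908426  0.66932933] 29.2583
[0.48287963 0.03010349 0.05966263] [-0.2375502  -0.58345728  0.2511486 ]
32.5083
```

View pics/top7c.png

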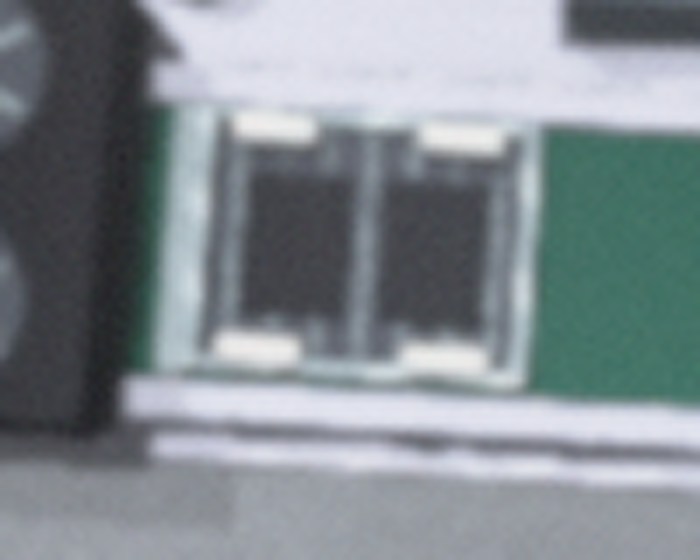

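The carrier's front bar meets the end stop with no green showing between them, and the second push stopped at the same place. The arm is clear, so I'm handing in.

```bash
python3 -c "
from bench import *
print(job_done())"
```

```text
the job is handed in; nothing more can be done
None
```

I pressed the release lever to its stop, which sank the gate, then pushed the carrier flat along the belt to the end stop; the arm finished clear and the job was handed in at about 32.5 s, with no verdict returned.

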